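# Point out the mould on a culture plate at the colony counter

### The arm

A 6-joint arm with a two-finger parallel gripper is mounted at the origin on a cart in front of the work surface, level with it; the furniture and walls round the work are solid. World frame = base frame: x ahead of the robot, y to its left, z up, the work surface at z = 0. Lengths are in m, angles in rad, forces in N, time in s.
With the tool pointing down it reaches from about 0.4 to 0.925 m from the base axis. Payload 3.4 kg.
Tool frame: the origin (TCP) lies between the finger pads, 19 mm behind the fingertips; this is the grasp point; z points along the fingers, y is the line along which they close (so a half turn about z gives the same grasp; the last joint's range is limited). The gripper opens to 85 mm and grips with 20 to 120 N. Pads are 22 mm wide; open, the fingers measure 114 mm over their backs; the gripper's body (76 mm by 85 mm) begins 54 mm behind the grasp point. The pads swing forward as they close: fully open they stand 13 mm farther back than shut.
Start: joints at [-1.262, 0.307, 1.506, -0, 1.328, -0.073], TCP at [0.214, -0.534, 0.25] pointing down, gripper open.
Joint ranges: [-3.12, 3.12], [-1.05, 2.28], [0.14, 2.33], [-1.42, 4.57], [0.1, 2.73], [-2.68, 2.68]. Speed limits (rad/s): [2.57, 2.57, 3.14, 3.14, 3.14, 3.14].

### API

Orientations are given as [roll, pitch, yaw] about the fixed x, y, z axes, in that order (R = Rz(yaw) Ry(pitch) Rx(roll)).
In Python, from bench import r gives the robot as it stands. The module is installed in compiled form; this text tells all that it offers.
- The arm moves only by the shell command python3 -m jog 'ROWS' [FORCE]. ROWS is JSON, a list of rows, each a list of 3 entries, a list of its own where there are three numbers: the shift along the tool's x, y, z in m, then the turn about the tool's z in rad, then the opening, from -1 (shut) to 1 (fully open). A call has 1 to 5 rows; each row is the pose to reach, as a shift and turn from the pose commanded when the call began, along the tool's axes at that moment; what a row does not reach only later rows make up. A row lasts 1/12 s, in which the tool goes at most 41.7 mm and 7.16 degrees, less where a joint would pass 70% of its speed; a pose out of reach is approached as far as the arm can. A call with a gripper value outside its range is refused whole. The fingers move at their own pace and stop on an object; FORCE is the grip in N (left out, the last holds). Time passes only in rows, so rows that repeat a pose let the fingers close. It gives the time, the measured TCP pose, the force, the opening and the grip force at its end, in the units of the state.
- r.observe(): the state, without advancing time (a new reading comes with each control period).
- r.camera(name): name is "side" or "top" or "wrist"; returns the picture (420x560x3 uint8, red, green, blue); there is no depth.
- r.calibration(name): a dict with "fov_y" (degrees; the focal length in pixels is half the picture's height over the tangent of half this angle, whatever the lens; pixels are square), "cx", "cy" (the principal point, pixels), "position" and "rotation" of the camera in the world; the wrist camera has in their place "tool_from_camera" (4x4, takes a point from camera to tool coordinates, whose origin is the TCP and whose axes are the flange's). Camera axes: x right, y down, z forward; pixel columns grow to the right and rows downward; lengths in m; the calibration is good to about 2 mm. A picture is of the moment at which its call begins: read the wrist's pose just before it. calibration takes no time and is no camera call.
- r.close_job(): hands the job in; it is judged then, once.
The state is a dict: "clock": time; "joint_positions": joint angles; "qd": joint speeds; "joint_torque": joint torques, N m; "position": TCP position; "tool_rot": TCP orientation; "wrist_force": force on the tool from outside, world axes, zero at the start; "torque": the same for the moment, N m; "gripper_width": opening from 0.0 (shut) to 1.0 (fully open); "grip_force": force on a finger pad.
Only numpy, scipy, OpenCV 4.12 (cv2) and the standard library are available. Lean on these libraries where they do the work, as an engineer would, in place of code of your own. Each camera call takes 0.05 s, during which the arm holds its last target. There are 200 camera calls.

### The job

Swing the magnifier of the colony counter away from the robot, round behind the counter, until it is well clear of the plate. Then point straight down at the dark green mould spot on the agar: hold the fingertips a centimetre or two above it for at least two seconds, without touching the plate, so that the spot can be seen and agreed on. Then press the blue count key fully down and let it come up again; only push and press, gently, grasp or lift nothing, and leave the magnifier swung away and the plate and the other things where they are.

Things in the scene. Friction and masses are not known exactly. Their poses are not given: they have to be found in the camera images.
- counter: colony counter: light grey console fixed on the desk, 150 (x) x 200 (y) mm, flat top 48 mm above the desk; origin at the centre of its underside, x away from its front, y to its left. Right half: round lit stage; left half: display with the blue key in front of it; back left (56, 58 mm from the origin): steel post, 12 mm thick, 171 mm high, with the magnifier
- stage (a point): centre of the lit stage, level with the console's top; a low black ring (inner radius 48, outer 54 mm, 4.5 mm high) round it locates the plate; the axes are those of the counter
- magnifier (a joint): swing of the magnifier about its upright post, rad: 0 with the lens over the stage, growing anticlockwise seen from above (lens goes away from the robot and right, then behind the counter), stop at 1.9. Stiff hinge: stays where left, about 0.5 N at the finger grip. Lens clear of the plate from about 1.0, from about 1.4 with room for a gripper's body over the plate
- magnifier_hinge (a point): point on the axis of the magnifier's post, at the height of its arm, 154 mm above the desk
- lens_centre (a point): centre of the lens, 111 mm from the post's axis, 154 mm above the desk; black ring round the lens 12 mm high, outer radius 45 mm; x axis along the arm away from the post, y axis the way the magnifier swings as the joint grows
- finger_grip (a point): middle of the black finger grip on the lens ring's side away from the post: level rod, 13 mm diameter, 26 mm long (161 to 187 mm from the post's axis), 154 mm above the desk; axes as lens_centre; push it from its -y side
- plate: open culture plate lying loose on the stage: clear dish, 90 mm diameter, 14 mm high, agar surface 7 mm above its underside, with small cream colonies, one pink colony and one mould spot; origin at the centre of its underside
- mould (a point): top of the mould spot: dark green with a pale margin, 17 mm across, the only green one, 21 mm from the plate's centre (along the plate's own +x), 9 mm above the plate's underside; the plate's rim stands 5 mm higher than this point; nearest colonies are about 25 mm away
- count_key (a joint): travel of the count key, m: 0 up, 0.004 fully down; sprung, about 1.2 N to start and 4 N fully down
- key_top (a point): centre of the top of the blue count key: round, 25 mm diameter, standing 10 mm above the console's top, moves straight down
- plate_lid: clear lid of the plate, 94 mm diameter, 9 mm high, lying open side up on the low plank behind the counter; leave alone
- stopper: black rubber stopper, 26 mm diameter, 27 mm high, standing in front of the counter; leave alone
- tweezers: steel tweezers, 119 mm long, 10 mm high, lying on the low plank (41 mm high) behind the counter; leave alone
- rubber_bulb: red rubber bulb, 86 x 43 x 43 mm, lying in front of the tube rack; leave alone

How it is judged:
By the outcome, as a careful person would: the job done as asked, in the order asked, and still so for the second after the job is handed in, with the robot touching nothing.
It also fails if it takes over 53 s, if anything falls off the work surface, if the arm or the gripper's body presses on something with over 40 N, if the wrist force passes 120 N, or if a joint passes its speed limit or range.

## Working session

There is one attempt and no reset: what is moved stays moved. The work goes in short steps, Python scripts to look and compute and a shell command to move; the robot and the scene stay as the last step left them, time stands still between calls to the robot, and variables do not carry over. Pictures are saved under pics/ and viewed, at most 10 in all, crops included, and the job is handed in when it is done.

```bash
mkdir -p pics; python3 - <<'E'
from bench import r
import cv2,numpy as np
s=r.observe();print({k:np.round(v,3).tolist() for k,v in s.items()})
for n in["top","side"]:
    im=r.camera(n);cv2.imwrite(f"pics/{n}0.png",im[:,:,::-1]);c=r.calibration(n);print(n,{k:np.round(v,4).tolist() for k,v in c.items()})
print(r.calibration("wrist"))
E
```

```text
{'clock': 0.0, 'joint_positions': [-1.262, 0.308, 1.508, -0.0, 1.328, -0.073], 'qd': [0.0, 0.001, 0.001, -0.001, 0.001, 0.001], 'joint_torque': [0.001, -45.755, -25.192, 0.0, 0.013, 0.0], 'position': [0.214, -0.533, 0.249], 'tool_rot': [-3.14, -0.0, 0.382], 'wrist_force': [0.178, -0.267, -0.131], 'torque': [0.035, 0.069, 0.023], 'grip_force': 0.0, 'gripper_width': 0.998}
top {'fov_y': 52.5233, 'cx': 278.4839, 'cy': 213.5372, 'position': [0.4414, 0.0136, 0.9681], 'rotation': [-3.0337, -0.0064, -1.596]}
side {'fov_y': 50.0779, 'cx': 283.7853, 'cy': 211.8872, 'position': [0.242, -0.795, 0.5106], 'rotation': [-2.0025, -0.0141, -0.345]}
{'fov_y': 58.28179281995174, 'cx': 279.28134805462764, 'cy': 212.0865918993094, 'tool_from_camera': array([[ 1.27639705e-05, -9.45038136e-01, -3.26960123e-01,
         8.51687504e-02],
       [ 9.99999776e-01, -2.06670352e-04,  6.36393608e-04,
         8.45156919e-04],
       [-6.68989193e-04, -3.26960058e-01,  9.45037922e-01,
        -1.24312494e-01],
       [ 0.00000000e+00,  0.00000000e+00,  0.00000000e+00,
         1.00000000e+00]])}
```

View pics/top0.png

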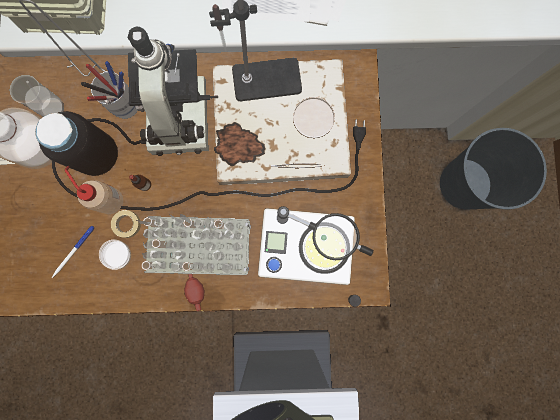

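View pics/side0.png

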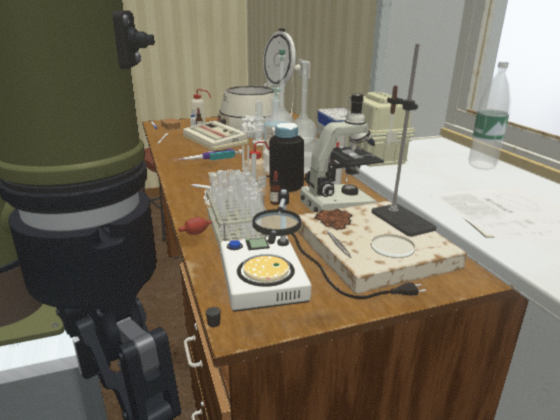

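The top view shows the counter at about (262–355, 210–283). The key is near (274,265), the post top (284,212), the lens ring (330,242) and the finger grip (366,250). In the side view the plate is at (266,269).

```bash
cat > h.py <<'E'
import numpy as np,cv2
from scipy.spatial.transform import Rotation as R
from bench import r
def cam(n,s=None):
    c=r.calibration(n);f=210/np.tan(np.radians(c["fov_y"])/2)
    if n=="wrist":
        T=np.array(c["tool_from_camera"]);Q=R.from_euler("xyz",s["tool_rot"]).as_matrix()
        return f,c,Q@T[:3,:3],Q@T[:3,3]+s["position"]
    return f,c,R.from_euler("xyz",c["rotation"]).as_matrix(),np.array(c["position"])
def ray(n,uv,s=None):
    f,c,Q,p=cam(n,s);d=Q@[(uv[0]-c["cx"])/f,(uv[1]-c["cy"])/f,1];return p,d
def onz(n,uv,z,s=None):
    p,d=ray(n,uv,s);return p+d*(z-p[2])/d[2]
def proj(n,X,s=None):
    f,c,Q,p=cam(n,s);v=Q.T@(np.array(X)-p);return f*v[:2]/v[2]+[c["cx"],c["cy"]]
def blobs(im,lo,hi,roi,mn=8):
    x0,y0,x1,y1=roi;h=cv2.cvtColor(im[y0:y1,x0:x1],cv2.COLOR_RGB2HSV)
    n,l,st,ce=cv2.connectedComponentsWithStats(cv2.inRange(h,lo,hi))
    return [(ce[i]+[x0,y0],st[i,2:].tolist()) for i in range(1,n) if st[i,4]>=mn]
E
python3 - <<'E'
from h import *
t=cv2.imread("pics/top0.png")[:,:,::-1].copy();s=cv2.imread("pics/side0.png")[:,:,::-1].copy()
for n,im,roi in[("top",t,(255,200,380,290)),("side",s,(215,180,320,310))]:
    for c,lo,hi,z in[("blue",(105,120,60),(130,255,255),.058),("green",(35,40,20),(90,255,200),.057),("lit",(18,40,150),(34,255,255),.055),("black",(0,0,0),(180,255,60),.154)]:
        for ce,st in blobs(im,lo,hi,roi): print(n,c,ce.round(1),st,onz(n,ce,z).round(4))
for k,uv,z in[("grip",(366,250.5),.154),("lens",(330,243),.154),("post",(284,212),.171)]: print(k,onz("top",uv,z).round(4))
for uv in[(262,209),(357,215),(259,277),(350,283)]: print("corner",onz("top",uv,.048).round(4))
a=cv2.resize(t[200:290,255:380],None,fx=4,fy=4,interpolation=2)
b=cv2.resize(s[180:310,215:320],None,fx=2.77,fy=2.77,interpolation=2)
b=b[:360,:290]
cv2.imwrite("pics/z.png",np.hstack([a,b])[:,:,::-1])
E
```

```text
top blue [273.6 264.4] [11, 11, 91] [0.4315 0.0185 0.058 ]
top green [323.2 237.2] [5, 5, 19] [ 0.4867 -0.0891  0.057 ]
top lit [317.4 254.6] [36, 35, 376] [ 0.4499 -0.0757  0.055 ]
top black [350.8 222.1] [10, 10, 11] [ 0.5095 -0.1324  0.154 ]
top black [367.2 248.3] [12, 7, 18] [ 0.4586 -0.1616  0.154 ]
top black [365.3 252.3] [12, 7, 22] [ 0.4511 -0.1575  0.154 ]
side blue [234.5 243.8] [10, 7, 62] [0.4292 0.0098 0.058 ]
side green [257.3 242.5] [21, 10, 141] [0.4764 0.0023 0.057 ]
side green [275.5 264.6] [6, 3, 13] [ 0.4839 -0.0934  0.057 ]
side lit [263.4 190.5] [4, 6, 12] [0.5769 0.2802 0.055 ]
side lit [311.6 223. ] [21, 27, 258] [0.6227 0.056  0.055 ]
side lit [271.2 221.9] [18, 14, 205] [0.5362 0.0903 0.055 ]
side lit [290.6 221.8] [10, 11, 75] [0.579  0.0769 0.055 ]
side lit [265.6 267.9] [45, 27, 900] [ 0.4633 -0.0956  0.055 ]
side lit [302.2 267. ] [5, 9, 9] [ 0.5308 -0.1148  0.055 ]
side black [288.5 184.1] [32, 12, 255] [0.5676 0.0653 0.154 ]
side black [308.5 182. ] [7, 6, 13] [0.6143 0.064  0.154 ]
side black [318.5 186.5] [2, 14, 27] [0.6246 0.0321 0.154 ]
side black [283.7 197.3] [10, 10, 44] [ 0.5323 -0.0015  0.154 ]
side black [277.8 212.3] [44, 10, 64] [ 0.4972 -0.0665  0.154 ]
side black [288.4 230.4] [25, 12, 83] [ 0.4902 -0.1431  0.154 ]
side black [262.4 229.8] [17, 9, 62] [ 0.4478 -0.1269  0.154 ]
grip [ 0.4544 -0.159   0.154 ]
lens [ 0.4704 -0.0909  0.154 ]
post [ 0.5303 -0.0042  0.171 ]
corner [0.5517 0.0408 0.048 ]
corner [ 0.5335 -0.1656  0.048 ]
corner [0.4054 0.0503 0.048 ]
corner [ 0.3878 -0.144   0.048 ]
```

View pics/z.png

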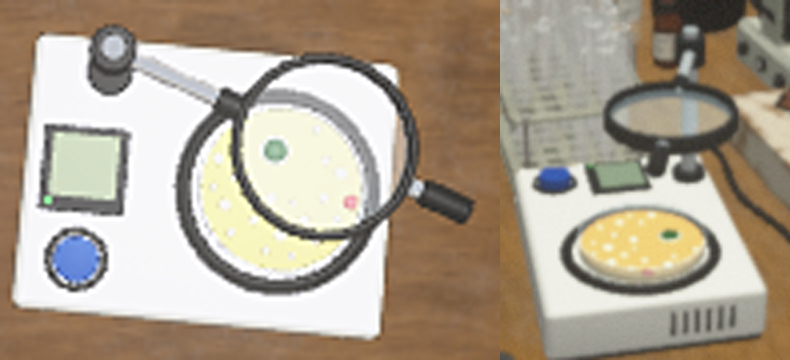

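The crop shows the grip at (365.5,250) and the post at (284,212). That puts the grip 0.172 m from the post (174 mm expected), with the arm pointing at −116° in the world. First I shut the gripper and turn it to yaw 0.

```bash
python3 -m jog '[[[0,0,0],0.1,-1],[[0,0,0],0.2,-1],[[0,0,0],0.3,-1],[[0,0,0],0.382,-1],[[0,0,0],0.382,-1]]'
python3 -m jog '[[[0.02,-0.03,0],0,-1],[[0.04,-0.06,0],0,-1],[[0.06,-0.09,0],0,-1],[[0.08,-0.12,0],0,-1],[[0.1,-0.15,0],0,-1]]'
```

```text
clock: 0.52
position: [0.2141, -0.5333, 0.2495]
tool_rot: [-3.14, 0.0, -0.002]
wrist_force: [0.6, -0.4, -0.1]
gripper_width: 0.299
grip_force: 0.0
clock: 0.93
position: [0.3146, -0.3821, 0.2497]
tool_rot: [-3.141, 0.0, 0.002]
wrist_force: [0.8, -0.2, -0.1]
gripper_width: -0.001
grip_force: 0.0
```

```bash
python3 -m jog '[[[0.02,-0.03,0],0,-1],[[0.04,-0.06,0],0,-1],[[0.06,-0.09,0],0,-1],[[0.07,-0.12,0],0,-1],[[0.08,-0.15,0],0,-1]]'
python3 -m jog '[[[0.01,-0.03,0],0,-1],[[0.015,-0.06,0],0,-1],[[0.018,-0.09,0],0,-1],[[0.018,-0.092,0],0,-1],[[0.018,-0.092,0],0,-1]]'
python3 - <<'E'
from h import *
s=r.observe();print(np.round(s["position"],4));im=r.camera("wrist");t=r.camera("top")
a=np.hstack([cv2.resize(im,(480,360)),cv2.resize(t[200:300,250:330],(288,360))])
cv2.imwrite("pics/w1.png",a[:,:,::-1])
for k,X in[("grip",(.4548,-.158,.154)),("post",(.530,-.004,.171)),("key",(.4315,.0185,.058))]:print(k,proj("wrist",X,s).round(0))
for ce,st in blobs(im,(35,40,20),(90,255,200),(0,0,560,420),30): print("g",ce,st,onz("wrist",ce,.057,s).round(4))
E
```

```text
clock: 1.35
position: [0.3949, -0.232, 0.2499]
tool_rot: [-3.141, -0.0, 0.003]
wrist_force: [0.3, -0.7, 0.3]
gripper_width: -0.002
grip_force: 0.0
clock: 1.77
position: [0.412, -0.14, 0.2499]
tool_rot: [-3.141, 0.001, 0.005]
wrist_force: [-0.1, -0.7, 0.1]
gripper_width: 0.001
grip_force: 0.0
[ 0.412  -0.14    0.2499]
grip [309. 158.]
post [-4.  9.]
key [ 92. 163.]
g [ 93.94533265 100.81640021] [48, 50, 1939] [0.4821 0.0095 0.057 ]
g [218.07272727  94.96363636] [15, 15, 165] [ 0.4871 -0.091   0.057 ]
```

View pics/w1.png

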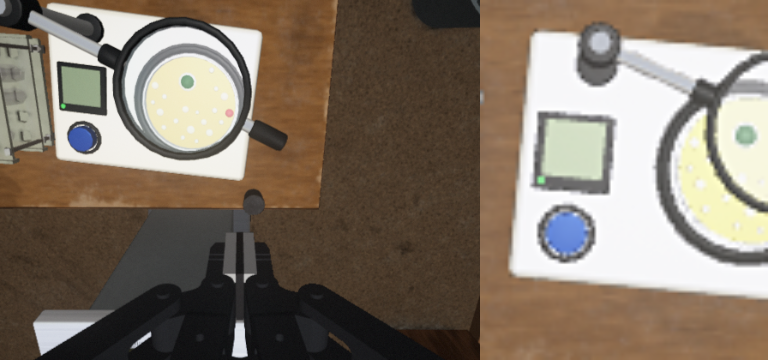

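Wrist view: the grip is at about (313,157) against (309,158) predicted, so the measurement agrees. I'll descend beside the grip and push slowly.

```bash
python3 -m jog '[[[0,0,0.03],0,-1],[[0,0,0.06],0,-1],[[0,0,0.08],0,-1],[[0,0,0.1],0,-1],[[0,0,0.1],0,-1]]'
python3 -m jog '[[[0.01,0.003,0],0,-1],[[0.02,0.006,0],0,-1],[[0.032,0.011,0],0,-1],[[0.044,0.016,0],0,-1],[[0.056,0.022,0],0,-1]]'
python3 -m jog '[[[0.012,0.006,0],0,-1],[[0.024,0.011,0],0,-1],[[0.036,0.014,0],0,-1],[[0.048,0.016,0],0,-1],[[0.048,0.016,0],0,-1]]'
python3 - <<'E'
from h import *
t=r.camera("top");cv2.imwrite("pics/t2.png",cv2.resize(t[150:310,230:400],None,fx=3,fy=3)[:,:,::-1])
E
```

```text
clock: 2.28
position: [0.4097, -0.142, 0.1468]
tool_rot: [-3.139, 0.007, -0.002]
wrist_force: [0.0, -0.1, -0.0]
gripper_width: 0.004
grip_force: 0.0
clock: 2.7
position: [0.4712, -0.1651, 0.1518]
tool_rot: [3.14, -0.004, -0.0]
wrist_force: [-0.9, 1.3, -0.4]
gripper_width: -0.001
grip_force: 0.3
clock: 3.12
position: [0.5215, -0.1819, 0.1521]
tool_rot: [3.139, -0.007, -0.0]
wrist_force: [0.4, -0.8, -0.7]
gripper_width: 0.0
grip_force: 0.0
```

View pics/t2.png

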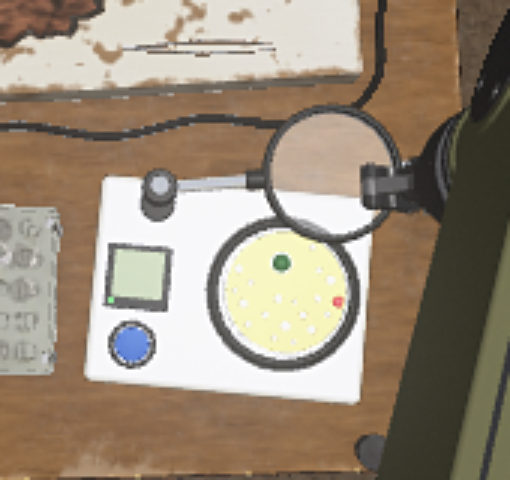

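The lens has swung out to the right, and the plate, centred near (283,292) in this crop, is undisturbed. I'll carry on round the arc.

```bash
python3 -m jog '[[[0.012,0.002,0],0,-1],[[0.024,0.002,0],0,-1],[[0.036,0,0],0,-1],[[0.048,-0.003,0],0,-1],[[0.06,-0.006,0],0,-1]]'
python3 -m jog '[[[0.01,-0.004,0],0,-1],[[0.02,-0.009,0],0,-1],[[0.03,-0.015,0],0,-1],[[0.04,-0.022,0],0,-1],[[0.05,-0.03,0],0,-1]]'
python3 -m jog '[[[0.008,-0.008,0],0,-1],[[0.016,-0.017,0],0,-1],[[0.024,-0.026,0],0,-1],[[0.031,-0.036,0],0,-1],[[0.037,-0.046,0],0,-1]]'
python3 - <<'E'
from h import *
t=r.camera("top");cv2.imwrite("pics/t3.png",cv2.resize(t[120:310,230:400],None,fx=3,fy=3)[:,:,::-1])
E
```

```text
clock: 3.58
position: [0.5776, -0.1735, 0.1504]
tool_rot: [3.141, -0.001, -0.0]
wrist_force: [-1.1, -0.1, 0.2]
gripper_width: 0.001
grip_force: 0.3
clock: 4.0
position: [0.6272, -0.1429, 0.1499]
tool_rot: [3.142, 0.0, -0.0]
wrist_force: [-0.0, -1.1, -0.4]
gripper_width: 0.002
grip_force: 0.3
clock: 4.42
position: [0.6669, -0.0982, 0.1503]
tool_rot: [3.139, -0.006, -0.0]
wrist_force: [6.9, -5.1, -4.9]
gripper_width: -0.004
grip_force: 4.0
```

View pics/t3.png

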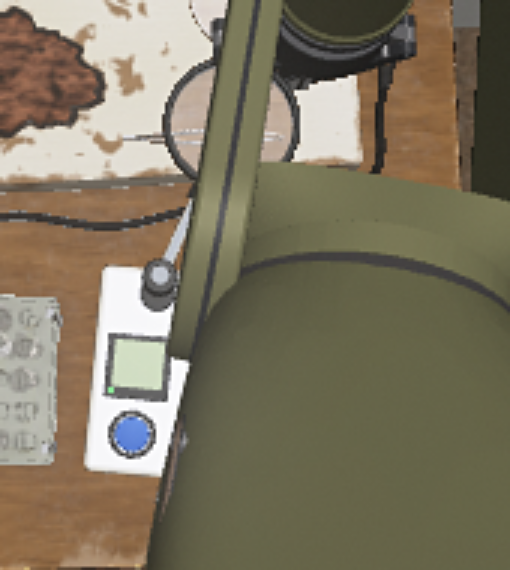

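In this view the lens centre is at about (231,118) and the post at (158,280). The arm now points at about −24°, so the joint is near 1.6, past the 1.4 needed. I'll back the finger off, lift, and go over the mould spot.

```bash
python3 -m jog '[[[0.005,0.015,0],0,-1],[[0.01,0.03,0],0,-1],[[0.015,0.045,0],0,-1],[[0.015,0.045,-0.03],0,-1],[[0.015,0.045,-0.06],0,-1]]'
python3 -m jog '[[[0,0,-0.03],0,-1],[[0,0,-0.045],0,-1],[[-0.03,0,-0.045],0,-1],[[-0.06,0,-0.045],0,-1],[[-0.09,0,-0.045],0,-1]]'
python3 -m jog '[[[-0.03,0,0],0,-1],[[-0.06,0,0],0,-1],[[-0.09,0,0],0,-1],[[-0.12,0,0],0,-1],[[-0.15,0,0],0,-1]]'
python3 - <<'E'
from h import *
s=r.observe();w=r.camera("wrist");t=r.camera("top");d=r.camera("side")
print(np.round(s["position"],4))
a=np.hstack([cv2.resize(w,(400,300)),cv2.resize(t[120:310,140:393],(400,300))])
b=np.hstack([cv2.resize(d[140:320,180:420],(400,300)),np.zeros((300,400,3),np.uint8)])
cv2.imwrite("pics/m4.png",np.vstack([a,b])[:,:,::-1])
for n,im in[("wrist",w),("top",t),("side",d)]:
    roi=(0,0,560,420) if n=="wrist" else (255,200,360,290) if n=="top" else (250,255,300,290)
    for c,lo,hi,z in[("blue",(105,120,60),(130,255,255),.058),("green",(35,40,20),(90,255,200),.057),("lit",(18,40,150),(34,255,255),.055)]:
        for ce,st in blobs(im,lo,hi,roi,12): print(n,c,ce.round(1),st,onz(n,ce,z,s).round(4))
E
```

```text
clock: 4.88
position: [0.6766, -0.145, 0.2077]
tool_rot: [-3.14, 0.007, -0.003]
wrist_force: [-0.5, -0.2, 0.2]
gripper_width: 0.001
grip_force: 0.0
clock: 5.3
position: [0.5874, -0.1443, 0.2553]
tool_rot: [3.141, -0.0, -0.002]
wrist_force: [-0.3, -0.9, 0.1]
gripper_width: -0.003
grip_force: 0.0
clock: 5.72
position: [0.4365, -0.1437, 0.2551]
tool_rot: [-3.142, 0.001, -0.002]
wrist_force: [0.1, 0.2, -0.1]
gripper_width: -0.003
grip_force: 0.0
[ 0.4365 -0.1437  0.2551]
wrist blue [ 96.9 189.5] [27, 26, 545] [0.4322 0.0169 0.058 ]
wrist green [ 96.8 131.7] [45, 47, 1708] [0.4824 0.0094 0.057 ]
wrist green [215.7 125.9] [15, 15, 175] [ 0.487  -0.0911  0.057 ]
wrist lit [219.2 148.8] [100, 100, 7067] [ 0.4674 -0.0927  0.055 ]
top blue [273.6 264.4] [11, 11, 91] [0.4315 0.0185 0.058 ]
top green [323.4 237. ] [6, 5, 25] [ 0.487  -0.0896  0.057 ]
top lit [324.7 246.8] [40, 40, 1082] [ 0.4662 -0.0919  0.055 ]
side green [275.5 264.7] [6, 3, 14] [ 0.4839 -0.0938  0.057 ]
side lit [267.5 267.9] [39, 27, 820] [ 0.4667 -0.0968  0.055 ]
```

View pics/m4.png

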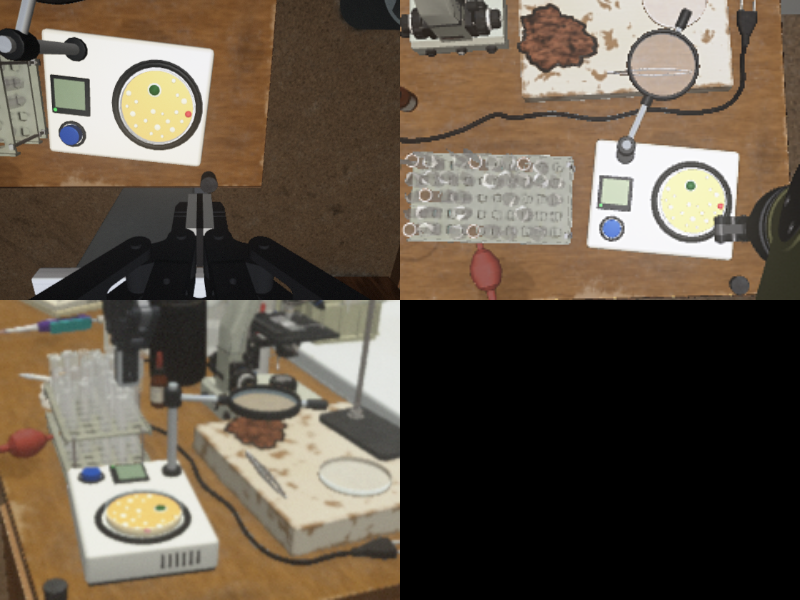

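The plate is clear of the lens. The mould spot measures (0.487, −0.0905), 20.4 mm from the plate centre (21 expected). Moving above it, then down so the tips sit 15 mm above the spot.

```bash
python3 -m jog '[[[0.025,-0.025,0],0,-1],[[0.0505,-0.053,0],0,-1],[[0.0505,-0.053,0.03],0,-1],[[0.0505,-0.053,0.06],0,-1],[[0.0505,-0.053,0.085],0,-1]]'
python3 -m jog '[[[0,0,0.025],0,-1],[[0,0,0.045],0,-1],[[0,0,0.06],0,-1],[[0,0,0.07],0,-1],[[0,0,0.077],0,-1]]'
python3 -m jog '[[[0,0,0.002],0,-1],[[0,0,0.002],0,-1],[[0,0,0.002],0,-1],[[0,0,0.002],0,-1],[[0,0,0.002],0,-1]]'
python3 - <<'E'
from h import *
s=r.observe();p=np.array(s["position"]);print(p.round(4),np.round(s["tool_rot"],3))
d=r.camera("side");t=r.camera("top")
tip=p-[0,0,.019];print(proj("side",tip),proj("side",(.487,-.0905,.057)))
cv2.imwrite("pics/m5.png",np.hstack([cv2.resize(d[200:300,220:320],(400,400)),cv2.resize(t[190:290,270:370],(400,400))])[:,:,::-1])
E
```

```text
clock: 6.28
position: [0.4908, -0.0899, 0.169]
tool_rot: [3.141, -0.002, 0.0]
wrist_force: [-0.3, -0.7, 0.4]
gripper_width: -0.004
grip_force: 0.0
clock: 6.7
position: [0.4897, -0.0904, 0.0915]
tool_rot: [-3.141, 0.001, -0.001]
wrist_force: [-0.5, -0.3, 0.7]
gripper_width: 0.0
grip_force: 0.0
clock: 7.12
position: [0.4895, -0.0899, 0.0918]
tool_rot: [3.141, -0.002, -0.0]
wrist_force: [-0.5, -0.2, 0.5]
gripper_width: 0.001
grip_force: 0.0
[ 0.4895 -0.0899  0.0918] [ 3.141e+00 -2.000e-03 -0.000e+00]
[277.6511193  256.12590172] [276.4838136  263.59207196]
```

View pics/m5.png

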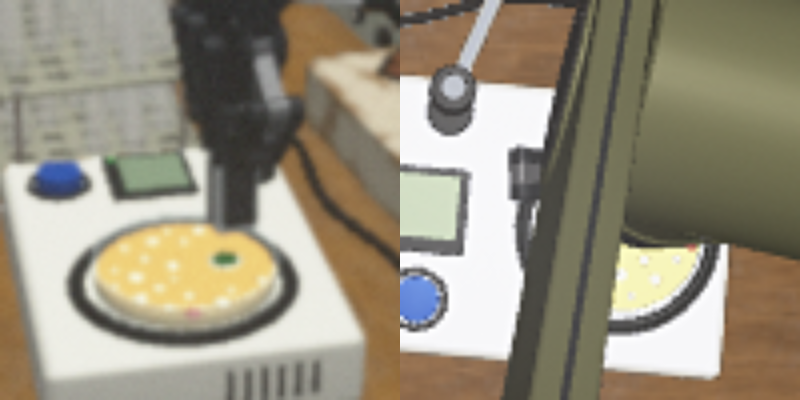

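In the side view the tips sit just above the green spot, at about (278,256) against (276,265), matching the prediction. I'll shift back 2.5 mm in x and hold for about 2.9 s.

```bash
python3 -m jog '[[[-0.0025,0,0.001],0,-1],[[-0.0025,0,0.001],0,-1],[[-0.0025,0,0.001],0,-1],[[-0.0025,0,0.001],0,-1],[[-0.0025,0,0.001],0,-1]]'
python3 -m jog '[[[0,0,0],0,-1],[[0,0,0],0,-1],[[0,0,0],0,-1],[[0,0,0],0,-1],[[0,0,0],0,-1]]' >/dev/null
python3 -m jog '[[[0,0,0],0,-1],[[0,0,0],0,-1],[[0,0,0],0,-1],[[0,0,0],0,-1],[[0,0,0],0,-1]]' >/dev/null
python3 -m jog '[[[0,0,0],0,-1],[[0,0,0],0,-1],[[0,0,0],0,-1],[[0,0,0],0,-1],[[0,0,0],0,-1]]' >/dev/null
python3 -m jog '[[[0,0,0],0,-1],[[0,0,0],0,-1],[[0,0,0],0,-1],[[0,0,0],0,-1],[[0,0,0],0,-1]]'>/dev/null
python3 -m jog '[[[0,0,0],0,-1],[[0,0,0],0,-1],[[0,0,0],0,-1],[[0,0,0],0,-1],[[0,0,0],0,-1]]' >/dev/null
python3 -m jog '[[[0,0,0],0,-1],[[0,0,0],0,-1],[[0,0,0],0,-1],[[0,0,0],0,-1],[[0,0,0],0,-1]]'
python3 -m jog '[[[0,0,-0.03],0,-1],[[0,0,-0.06],0,-1],[[0,0,-0.09],0,-1],[[0,0,-0.12],0,-1],[[0,0,-0.15],0,-1]]'
python3 -m jog '[[[-0.01,-0.025,0],0,-1],[[-0.02,-0.05,0],0,-1],[[-0.035,-0.08,0],0,-1],[[-0.055,-0.108,0],0,-1],[[-0.055,-0.108,0],0,-1]]'
```

```text
clock: 7.63
position: [0.4863, -0.0896, 0.09]
tool_rot: [3.142, -0.0, -0.0]
wrist_force: [-0.0, 0.5, 0.0]
gripper_width: 0.001
grip_force: 0.0
clock: 10.13
position: [0.4863, -0.0897, 0.09]
tool_rot: [-3.142, -0.0, -0.0]
wrist_force: [0.3, -0.3, -0.2]
gripper_width: 0.003
grip_force: 0.0
clock: 10.55
position: [0.4859, -0.0896, 0.2414]
tool_rot: [-3.142, 0.0, -0.0]
wrist_force: [1.1, 0.6, 0.1]
gripper_width: -0.0
grip_force: 0.0
clock: 10.97
position: [0.4264, 0.0221, 0.2395]
tool_rot: [-3.139, 0.005, 0.003]
wrist_force: [-0.6, -0.3, 0.5]
gripper_width: -0.001
grip_force: 0.0
```

```bash
python3 -m jog '[[[0,0,0],0.12,-1],[[0,0,0],0.24,-1],[[0,0,0],0.36,-1],[[0,0,0],0.45,-1],[[0,0,0],0.5,-1]]'
python3 -m jog '[[[0,0,0],0.1,-1],[[0,0,0],0.2,-1],[[0,0,0],0.3,-1],[[0,0,0],0.3,-1],[[0,0,0],0.3,-1]]'
python3 - <<'E'
from h import *
s=r.observe();w=r.camera("wrist")
for ce,st in blobs(w,(105,120,60),(130,255,255),(0,0,560,420),60): print(ce.round(1),st,onz("wrist",ce,.058,s).round(4))
v=np.array([.4318,.0178,.077])-s["position"];print(R.from_euler("xyz",s["tool_rot"]).as_matrix().T@v,s["joint_positions"])
E
```

```text
clock: 11.38
position: [0.4313, 0.0182, 0.24]
tool_rot: [3.141, -0.0, -0.504]
wrist_force: [-0.2, -0.3, -0.6]
gripper_width: -0.004
grip_force: 0.0
clock: 11.8
position: [0.4313, 0.0182, 0.24]
tool_rot: [3.141, 0.0, -0.798]
wrist_force: [0.1, 0.4, 0.2]
gripper_width: -0.0
grip_force: 0.0
[279.8 187.6] [28, 28, 607] [0.4322 0.017  0.058 ]
[ 6.05218900e-04 -1.09977353e-04  1.62965867e-01] [-5.57641815e-02  1.13837539e-01  1.79743627e+00 -6.86824581e-05
  1.23039681e+00  2.31259272e+00]
```

The wrist view agrees on the key to about 1 mm. I'll descend to 5 mm above it, then press gently, watching the force.

```bash
python3 -m jog '[[[0,0,0.03],0,-1],[[0,0,0.06],0,-1],[[0,0,0.09],0,-1],[[0,0,0.12],0,-1],[[0,0,0.14],0,-1]]'
python3 -m jog '[[[0,0,0.01],0,-1],[[0,0,0.016],0,-1],[[0,0,0.018],0,-1],[[0,0,0.018],0,-1],[[0,0,0.018],0,-1]]'
python3 -m jog '[[[0,0,0.002],0,-1],[[0,0,0.003],0,-1],[[0,0,0.005],0,-1],[[0,0,0.006],0,-1],[[0,0,0.006],0,-1]]'
```

```text
clock: 12.27
position: [0.4302, 0.0183, 0.098]
tool_rot: [3.14, 0.002, -0.798]
wrist_force: [-0.0, 1.0, 0.1]
gripper_width: -0.0
grip_force: 0.0
clock: 12.68
position: [0.4321, 0.0183, 0.0826]
tool_rot: [-3.141, -0.001, -0.8]
wrist_force: [0.3, 0.6, -0.1]
gripper_width: -0.004
grip_force: 0.0
clock: 13.1
position: [0.4316, 0.0184, 0.0761]
tool_rot: [-3.141, -0.001, -0.8]
wrist_force: [1.0, 0.3, 1.9]
gripper_width: 0.001
grip_force: 0.7
```

```bash
python3 -m jog '[[[0,0,0.001],0,-1],[[0,0,0.002],0,-1],[[0,0,0.003],0,-1],[[0,0,0.0035],0,-1],[[0,0,0.0035],0,-1]]'
python3 -m jog '[[[0,0,0.0005],0,-1],[[0,0,0.001],0,-1],[[0,0,0.001],0,-1],[[0,0,0.001],0,-1],[[0,0,0.001],0,-1]]'
```

```text
clock: 13.52
position: [0.4317, 0.0183, 0.0727]
tool_rot: [-3.141, -0.0, -0.8]
wrist_force: [0.4, -0.2, 5.3]
gripper_width: 0.002
grip_force: 2.4
clock: 13.93
position: [0.4317, 0.0183, 0.0725]
tool_rot: [-3.141, -0.001, -0.8]
wrist_force: [-2.1, 0.4, 15.0]
gripper_width: -0.002
grip_force: 7.3
```

The force rose to 15 N with no further travel, so the key is fully down. Releasing and retreating.

```bash
python3 -m jog '[[[0,0,-0.002],0,-1],[[0,0,-0.005],0,-1],[[0,0,-0.01],0,-1],[[0,0,-0.03],0,-1],[[0,0,-0.06],0,-1]]'
python3 -m jog '[[[0,0,-0.03],0,-1],[[0,0,-0.06],0,-1],[[0,0,-0.09],0,-1],[[0,0,-0.1],0,-1],[[0,0,-0.1],0,-1]]'
python3 - <<'E'
from h import *
s=r.observe();w=r.camera("wrist");t=r.camera("top");d=r.camera("side")
print(np.round(s["wrist_force"],1))
for n,im,roi in[("wrist",w,(0,0,560,420)),("side",d,(215,180,320,310))]:
    for c,lo,hi,z in[("blue",(105,120,60),(130,255,255),.058),("green",(35,40,20),(90,255,200),.057)]:
        for ce,st in blobs(im,lo,hi,roi,12): print(n,c,ce.round(1),st,onz(n,ce,z,s).round(4))
a=np.hstack([cv2.resize(t[120:310,140:393],(400,300)),cv2.resize(d[140:320,180:420],(400,300))]);cv2.imwrite("pics/f.png",a[:,:,::-1])
E
```

```text
clock: 14.35
position: [0.4285, 0.0184, 0.13]
tool_rot: [3.136, 0.006, -0.8]
wrist_force: [0.4, 0.2, 0.4]
gripper_width: 0.001
grip_force: 0.0
clock: 14.77
position: [0.433, 0.0183, 0.2345]
tool_rot: [-3.137, -0.005, -0.8]
wrist_force: [-0.3, -0.6, -1.2]
gripper_width: 0.003
grip_force: 0.0
[-0.3 -0.6 -1.2]
wrist blue [282.4 191.6] [28, 28, 626] [0.4322 0.017  0.058 ]
wrist green [331.9  39.3] [17, 18, 242] [ 0.4868 -0.0909  0.057 ]
wrist green [243.1 144.9] [59, 67, 1741] [0.4815 0.0113 0.057 ]
side blue [234.3 243.9] [11, 7, 64] [0.4288 0.0097 0.058 ]
side green [257.  242.5] [21, 10, 141] [0.4756 0.0024 0.057 ]
side green [275.5 264.7] [6, 3, 14] [ 0.4839 -0.0938  0.057 ]
```

View pics/f.png

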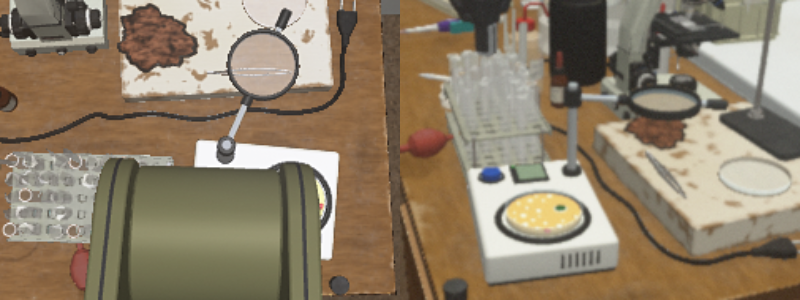

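The lens is still swung behind the counter, the mould spot has not moved, the key is back up, and the other things are in place. Handing in.

```bash
python3 -c "from bench import r;print(r.close_job())"
```

```text
the job is handed in; nothing more can be done
None
```

The job is done and handed in at about 15 s: the magnifier is swung behind the counter (about 1.6 rad), the mould spot was pointed at for about 2.5 s from 14 mm above, and the count key was pressed fully down and came back up, with the plate and the other things left where they were.

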